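# Unlock the drying cabinet and take out the spent drying cassette

### The arm

A 7-joint arm with a two-finger parallel gripper is mounted at the origin on the work surface. World frame = base frame: x ahead of the robot, y to its left, z up, the work surface at z = 0. Lengths are in m, angles in rad, forces in N, time in s.
With the tool pointing down it reaches from about 0.4 to 0.9 m from the base axis. Payload 5.5 kg.
Tool frame: the origin (TCP) lies midway between the tips of the shut fingers; the grasp point (between the pads) lies 19 mm behind it (manip.grip_depth is the distance from the TCP to the grasp point, in m); z points along the fingers, x is the direction in which the jaws open and shut, and the axes are right-handed (so a half turn about z gives the same grasp; the last joint's range is limited). The gripper opens to 92 mm and grips with 3 to 60 N. Pads are 19 mm wide; open, the fingers measure 130 mm over their backs; the gripper's body (75 mm by 190 mm) begins 47 mm behind the grasp point.
Start: joints at [1.397, 0.501, -0.427, 1.55, 0.221, 1.138, -0.21], TCP at [0.275, -0.589, 0.227] pointing down, gripper open.
Joint ranges: [-2.88, 2.88], [-0.31, 2.03], [-1.54, 1.56], [0.2, 2.42], [-1.41, 4.55], [0.19, 2.02], [-2.57, 2.57]. Speed limits (rad/s): [2.57, 2.57, 3.14, 3.14, 3.14, 3.14, 3.14].

### API

Orientations are given as a unit quaternion [x, y, z, w].
In Python, from bench import manip, effector, viewer gives the robot as it stands. Calls block until the motion is done:
- manip.move_pose(position, orientation): joint-space move of the TCP to a pose.
- manip.servo_line(position, ori=None, vel=0.15): straight line of the TCP; ori=None keeps the orientation; vel is the mean speed in m/s.
- manip.movej(angles): joint-space move.
- effector.open_jaws() and effector.close(f_grip=None): open the fingers fully, or close them until they stop; f_grip is the grip in N (None keeps the last).
- manip.sleep(seconds).
- manip.solve_ik(position, orientation): joint angles nearest the present ones, or None.
- viewer.get_image(name): name is "scene" or "top"; returns the picture (420x560x3 uint8, red, green, blue); there is no depth.
- viewer.get_calibration(name): a dict with "vfov" (degrees; the focal length in pixels is half the picture's height over the tangent of half this angle, whatever the lens; pixels are square), "cx", "cy" (the principal point, pixels), "eye" and "attitude" of the camera in the world. Camera axes: x right, y down, z forward; pixel columns grow to the right and rows downward; lengths in m; the calibration is good to about 2 mm. A picture is of the moment at which its call begins. get_calibration takes no time and is no camera call.
A pose or a line that the arm cannot do raises manip.PlanningError and nothing moves.
- manip.hand_in(): hands the job in, once; it reports no verdict.
Readings, each from a call of its own:
- manip.current_clock(): time.
- manip.current_q(): joint angles.
- manip.current_joint_velocities(): joint speeds.
- manip.current_tau(): joint torques, N m.
- manip.current_tool_pos(): TCP position.
- manip.current_tcp_rot(): TCP orientation.
- manip.current_force(): force on the tool from outside, world axes, zero at the start.
- manip.current_wrist_torque(): the same for the moment, N m.
- manip.current_finger_gap(): finger opening in m.
Only numpy, scipy, OpenCV 4.12 (cv2) and the standard library are available. Lean on these libraries where they do the work, as an engineer would, in place of code of your own. Each camera call takes 0.05 s, during which the arm holds its last target. There are 200 camera calls.

### The job

Turn the yellow key of the drying cabinet a quarter turn clockwise, then swing its blue sloping panel over to the left until it stops, and leave it open. Lift off the metal plate inside by its red grip and lay it flat on the middle of the blue mat; after that take out the orange cassette beneath it, keeping it upright, and stand it in the white tray. Leave the other things on the bench where they stand.

Things in the scene. Friction and masses are not known exactly. Their poses are not given: they have to be found in the camera images.
- dryer: Drying cabinet, fixed: white desk-shaped box 210 deep (x) x 210 wide (y) mm, open towards its sloping top. Origin under its centre, on the bench; its front faces its own -x. Front wall 75 mm high, back wall 239 mm; the top slopes at 38 degrees (0.663 rad) from horizontal and is covered by the blue panel. Walls 10 mm, inner floor 6 mm up. Two ledges along the inner side walls, tops 58 mm above the bench, leave 144 mm free between them
- panel (a joint): Opening angle of the blue panel (6 mm thick, 0.35 kg): 0 shut, stops at 2.0 rad. It is hinged along its left edge (the dryer's +y side), the hinge line running up the slope, and swings up and over to the left. Stiff hinge (0.42 N m of friction): it stays where it is left. The key's cam holds it shut until the key has turned about 1.15 rad
- panel_hinge (a point): Middle of the panel's hinge line, at the panel's underside. Its axes turn with the panel: x up the slope along the hinge line, y in the panel from the free edge to the hinge, z out of the panel's outer face; opening turns the panel about -x. The panel spans y from -210 to 0 and x from -133 to 133 mm
- panel_handle (a point): Middle of the panel's steel bar handle: round bar 10 mm thick, 60 mm long between its two legs, along the panel's x, 45 mm off the outer face, 12 mm from the free edge (198 mm from the hinge line) on the panel's lower half. Axes as panel_hinge
- key (a joint): Angle of the yellow key: 0 to 0.1 locked (bow along the slope), 1.571 unlocked (bow along the panel's y); it grows clockwise as seen from outside. Friction 0.05 N m, no spring
- key_grip (a point): Centre of the key's flat yellow bow, 36 mm long (its x) x 9 mm thick (its y) x 28 mm high (its z, which is the turning axis and points out of the panel's face). It lies 36 mm off the panel's outer face; a 5 mm high steel collar of 34 mm diameter surrounds the key's foot. The key stays in its lock, on the upper half of the panel, 35 mm from the free edge, 100 mm up the slope from the handle. The axes turn with the key
- plate_grip (a point): Centre of the red grip of the metal hold-down plate, and over the plate's middle. Grip 40 (x) x 14 (y) x 34 high mm, standing on the plate 70 (x) x 170 (y) x 4 mm; this point is 21 mm above the plate's underside. Plate and grip 0.16 kg or so. The plate lies loose on the cabinet's two ledges, above the cassette
- cassette_center (a point): Centre of the orange drying cassette, 50 (x) x 36 (y) x 48 high mm, about 0.14 kg, standing loose on the cabinet's floor under the plate; the point is 24 mm above its underside
- mat: Blue mat, fixed on the bench, 160 (x) x 190 (y) x 4 mm; origin under its centre, so its top is at z = 4 mm
- tray: White open tray, fixed on the bench, 160 x 160 mm, 35 mm high, walls and floor 4 mm; origin under its centre. Mat and tray may have changed places
- beaker: Bystander: glass beaker, 72 mm across, 95 mm high; origin under its centre, as for all bystanders
- bottle: Bystander: reagent bottle with orange cap, 70 mm across, 150 mm high
- washer: Bystander: white wash bottle with red cap, 60 mm across, 160 mm high
- tipbox: Bystander: pipette tip box, 85 x 125 x 72 mm, its clear lid lying open at its -x side (85 mm more)
- timer: Bystander: small white timer, 60 x 70 x 22 mm
- dishes: Bystander: two stacked culture dishes, 90 mm across, 33 mm high
- pipette: Bystander: hand pipette lying down, 245 mm long, 26 mm high
Mind the look-alikes: they are no part of the job. There is more than one size of the tray; the job needs the larger.

How it is judged:
On the way, in this order (a step that is already met when the one before it is completed fails the run):
1. the key is turned a quarter turn while the panel is still shut (value of joint key above 1.4 rad and value of joint panel below 0.15 rad), for 0.1 s.
2. the panel is swung open (value of joint panel above 1.7 rad), for 0.2 s.
3. the plate lies flat on the blue mat, released, while the cassette is still in the cabinet (x of plate_grip in the frame of mat between -0.06 and 0.06 m and y of plate_grip in the frame of mat between -0.06 and 0.06 m and z of plate_grip in the frame of mat below 0.031 m and angle between plate_grip's own z axis and vertical below 0.1 rad and contact force between the fingers and plate below 0.1 N and z of cassette_center in the frame of dryer below 0.05 m and horizontal distance between cassette_center and dryer below 0.11 m), for 0.2 s.
4. the cassette stands in the white tray (x of cassette_center in the frame of tray between -0.06 and 0.06 m and y of cassette_center in the frame of tray between -0.06 and 0.06 m and z of cassette_center in the frame of tray below 0.036 m and angle between cassette_center's own z axis and vertical below 0.15 rad), for 0.2 s.
At the end, for the whole second after the job is handed in: Panel open beyond 1.7 rad, key still past 1.2 rad; plate flat (0.1 rad) on the blue mat, centre within 60 mm of the mat's along each axis; cassette upright (0.15 rad) on the white tray's floor; both released, at rest. The plate was laid down first (all of step 4 and x of plate_grip in the frame of mat between -0.06 and 0.06 m and y of plate_grip in the frame of mat between -0.06 and 0.06 m and z of plate_grip in the frame of mat below 0.031 m and angle between plate_grip's own z axis and vertical below 0.1 rad and value of joint panel above 1.7 rad and value of joint key above 1.2 rad and linear speed of each of plate, cassette below 0.02 m/s); the robot touches nothing.
It fails at once if a bystander is shifted by more than 30 mm or knocked over (distance of any of beaker, bottle, washer, tipbox, timer, dishes, pipette from where it was at the start of the episode above 0.03 m or angle between any of beaker, bottle, washer, tipbox, timer, dishes, pipette's own z axis and vertical above 0.4 rad).
It fails at once if the cassette is tipped by more than about 40 degrees (angle between cassette_center's own z axis and vertical above 0.7 rad).
It also fails if it takes over 72 s, if anything falls off the work surface, if the arm or the gripper's body presses on something with over 40 N, if the wrist force passes 120 N, or if a joint passes its speed limit or range.

## Working session

There is one attempt and no reset: what is moved stays moved. The work goes in short steps, each a Python script; the robot and the scene stay as the last script left them, time stands still between calls to the robot, and variables do not carry over. Pictures are saved under pics/ and viewed, about 8 in all and at most 12, crops included, and the job is handed in when it is done.

```bash
ls; mkdir -p pics; python3 - <<'E'
from bench import manip, effector, viewer
import cv2
for n in("scene","top"):
    im=viewer.get_image(n); cv2.imwrite(f"pics/{n}0.png",im[:,:,::-1]); print(n,viewer.get_calibration(n))
print(manip.current_clock(),manip.grip_depth,manip.current_tcp_rot(),manip.current_tool_pos())
E
```

```text
pics
scene {'vfov': 54.52612647785235, 'cx': 274.1046413086056, 'cy': 201.38947909991793, 'eye': array([1.32989119, 0.46743502, 1.07391948]), 'attitude': array([ 0.47467376,  0.78892147, -0.3339381 , -0.20192346])}
top {'vfov': 46.682998131579645, 'cx': 286.33518217617535, 'cy': 205.75641796199616, 'eye': array([0.33127702, 0.01486367, 1.58410884]), 'attitude': array([-0.69707173,  0.71491903, -0.03913624,  0.03808074])}
0.1 0.0188 [ 8.43522191e-01 -5.37093608e-01 -7.26762210e-04 -4.91733068e-04] [ 0.27464741 -0.58844317  0.22577769]
```

View pics/scene0.png

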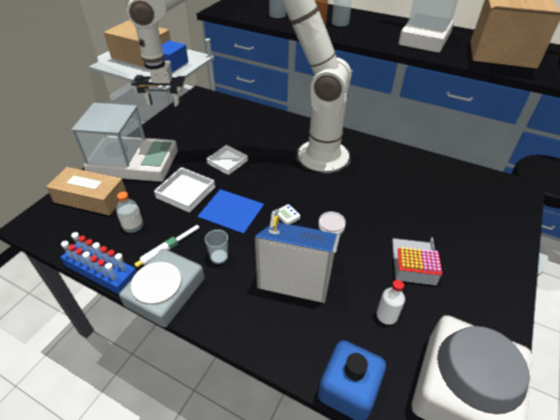

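View pics/top0.png

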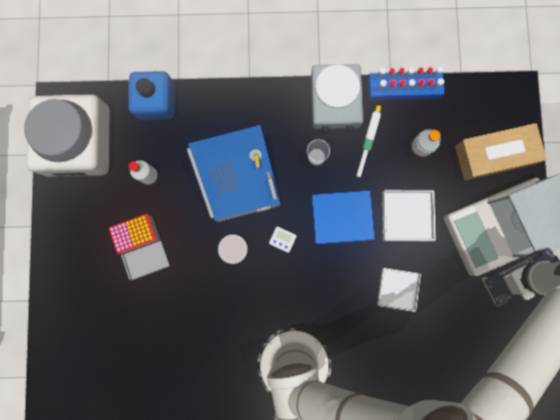

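The scene view shows the cabinet at (297,262) with the key at (275,220). The top view shows:
- Cabinet panel around (235,173), key at (257,158), steel bar handle at (271,186).
- Blue mat at (343,217), large tray at (409,215).
- Red and orange things in both views belong to bystanders: tip box, bottle caps and tube rack.

Possible mix-ups, in top-view pixels:
- **Tray:** large (409,215) against small (399,290). I choose the large one.
- **Blue:** mat (343,217), panel (235,173), blue canister (152,95), rack (407,83). The mat is the flat one at (343,217).
- **Yellow:** key (257,158), pipette tip (378,108), tips (140,230). The key is the one on the panel.

I'll check this in a close crop.

```bash
cat > h.py <<'E'
import numpy as np, cv2
from scipy.spatial.transform import Rotation as R
from scipy.optimize import least_squares
from bench import manip, effector, viewer
C={n:viewer.get_calibration(n) for n in("scene","top")}
def ray(n,uv):
    c=C[n]; f=210/np.tan(np.radians(c["vfov"])/2)
    d=R.from_quat(c["attitude"]).apply([(uv[0]-c["cx"])/f,(uv[1]-c["cy"])/f,1]); return np.array(c["eye"]),d/np.linalg.norm(d)
def plane(n,uv,z):
    e,d=ray(n,uv); return e+d*(z-e[2])/d[2]
def proj(n,p):
    c=C[n]; f=210/np.tan(np.radians(c["vfov"])/2)
    q=R.from_quat(c["attitude"]).inv().apply(np.asarray(p)-c["eye"]); return np.array([c["cx"],c["cy"]])+f*q[:2]/q[2]
def tri(uvs,uvt):
    (a,d),(b,e)=ray("scene",uvs),ray("top",uvt)
    s=np.linalg.lstsq(np.c_[d,-e],b-a,rcond=None)[0]; p,q=a+d*s[0],b+e*s[1]
    return (p+q)/2,np.linalg.norm(p-q)
def big(mask,roi):
    x0,y0,x1,y1=roi; m=np.zeros_like(mask); m[y0:y1,x0:x1]=mask[y0:y1,x0:x1]
    return max(cv2.findContours(m,cv2.RETR_EXTERNAL,cv2.CHAIN_APPROX_NONE)[0],key=cv2.contourArea)
def quad(c):
    h=cv2.convexHull(c)
    for e in np.arange(1,15,.5):
        a=cv2.approxPolyDP(h,e,True)
        if len(a)<=4: return a[:,0].astype(float)
E
python3 - <<'E'
from h import *
im=cv2.imread("pics/top0.png"); hsv=cv2.cvtColor(im,cv2.COLOR_BGR2HSV); sc=cv2.imread("pics/scene0.png")
blue=cv2.inRange(hsv,(100,120,60),(125,255,255)); white=cv2.inRange(hsv,(0,0,120),(180,60,255))
q=quad(big(blue,(180,110,290,230))); print("panel",q.tolist())
m=quad(big(blue,(300,180,380,250))); t=quad(big(white,(380,185,440,245)))
for n,k,z in(("mat",m,.004),("tray",t,.035)):
    P=np.array([plane("top",u,z) for u in k]); print(n,P.mean(0).round(4),[round(np.linalg.norm(P[i]-P[i-1]),3) for i in range(4)],(P[1]-P[0])[:2].round(3))
a=cv2.resize(im[115:230,180:290],None,fx=4,fy=4,interpolation=cv2.INTER_CUBIC)
for u in q: cv2.circle(a,tuple(int(v) for v in ((u-[180,115])*4)),4,(0,255,0),1)
b=cv2.resize(sc[200:315,248:338],None,fx=4,fy=4,interpolation=cv2.INTER_CUBIC)
cv2.imwrite("pics/crop1.png",np.hstack([a,b]))
E
```

```text
panel [[260.0, 125.0], [280.0, 202.0], [214.0, 220.0], [188.0, 143.0]]
mat [ 0.4643 -0.1718  0.004 ] [np.float64(0.191), np.float64(0.158), np.float64(0.189), np.float64(0.161)] [-0.157 -0.009]
tray [ 0.462  -0.3808  0.035 ] [np.float64(0.157), np.float64(0.16), np.float64(0.162), np.float64(0.16)] [-0.16   0.003]
```

View pics/crop1.png

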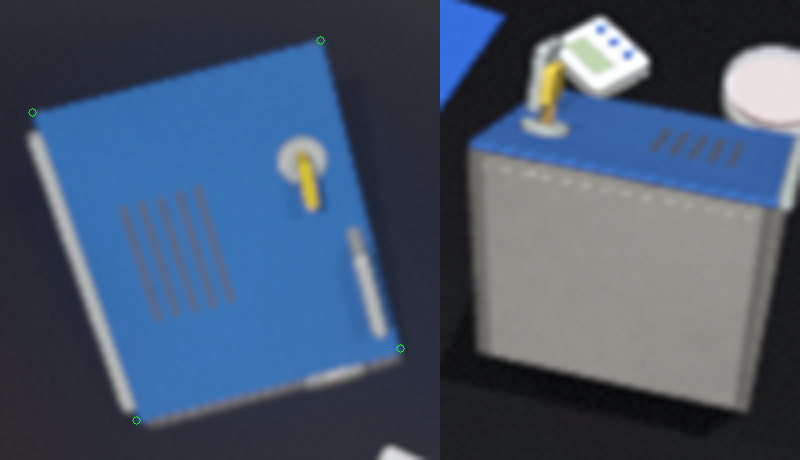

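```bash
cat >> h.py <<'E'
S=0.6632
def panelT(d,th=0.):  # returns Rot, origin of panel_hinge frame in world, d=(x,y,yaw)
    Rz=R.from_euler('z',d[2]); Rd=R.from_euler('y',-S)
    return Rz*Rd*R.from_euler('x',-th), np.array([d[0],d[1],0])+Rz.apply([0,.105,.157])
def pw(d,p,th=0.):
    r,o=panelT(d,th); return o+r.apply(p)
E
python3 - <<'E'
from h import *
obj=[(.133,-.21,.006),(-.133,-.21,.006),(-.133,0,.006),(.133,0,.006)]
T=np.array([[260,125],[280,202],[214.5,220.5],[188.2,143]])
S2=np.array([[248+30/4,200+140/4],[248+93/4,200+85/4]])[:1]
# scene: back right corner (crop x 470-440=30,y 140), top-left back corner (783-440=343,200)
S2=np.array([[248+30/4,200+141/4],[248+340/4,200+202/4]]); so=[obj[0],obj[3]]
def f(d): return np.r_[[proj("top",pw(d,o))-t for o,t in zip(obj,T)],[proj("scene",pw(d,o))-t for o,t in zip(so,S2)]].ravel()
s=least_squares(f,[.55,.15,.3]); d=s.x; print(d,f(d).reshape(-1,2).round(1).tolist())
st=least_squares(lambda d:f(d)[:8],d); print("top only",st.x,st.fun.round(1))
# handle & key in panel frame at known heights
def onpanel(n,uv,h,d):
    r,o=panelT(d); e,v=ray(n,uv); e=r.inv().apply(e-o); v=r.inv().apply(v); return e+v*(h-e[2])/v[2]
for nm,uv,h in(("h1",(180+353/4,115+232/4),.051),("h2",(180+382/4,115+336/4),.051),("collar",(180+302/4,115+160/4),.011),("bow",(180+313/4,115+208/4),.042),("bowtop",(180+307/4,115+182/4),.056)):
    print(nm,onpanel("top",uv,h,d).round(4))
E
```

```text
[0.58760075 0.1591444  0.24252425] [[-0.7, -0.5], [-0.4, 0.3], [-0.2, -0.4], [-1.1, 0.8], [-1.0, -0.3], [-1.1, -0.8]]
top only [0.58770764 0.157336   0.2365316 ] [ 0.2 -0.4  0.   0.5  0.1 -0.6 -0.3  0.4]
h1 [ 0.0002 -0.1987  0.051 ]
h2 [-0.0905 -0.1997  0.051 ]
collar [ 0.047  -0.1768  0.011 ]
bow [ 0.0228 -0.1755  0.042 ]
bowtop [ 0.0508 -0.1764  0.056 ]
```

```bash
cat >> h.py <<'E'
D=(.5877,.158,.239); KX=.048; HX=-.052
def ori(x,z):
    z=z/np.linalg.norm(z); x=x-z*np.dot(x,z); x/=np.linalg.norm(x); return R.from_matrix(np.c_[x,np.cross(z,x),z])
def ptool(ang,d=D,th=0.,flip=1):   # tool along -panel normal, jaws along panel y, turned by ang about tool z (clockwise from outside)
    r,o=panelT(d,th); return ori(r.apply([0,flip,0]),r.apply([0,0,-1]))*R.from_euler('z',ang)
def handle(th,k,d=D,flip=1):       # tool pose (tcp pos, quat) with grasp point on bar at panel angle th; tool turns k*th with the panel
    p=pw(d,[HX,-.198,.051],th); q=ptool(0,d,k*th,flip); return p+q.apply([0,0,manip.grip_depth]),q.as_quat()
E
python3 - <<'E'
from h import *
for flip in(1,-1):
    for a in(0,.8,1.571,1.65):
        q=ptool(a,flip=flip); p=pw(D,[KX,-.175,.044])+q.apply([0,0,.0188]); s=manip.solve_ik(p,q.as_quat()); print("key",flip,a,None if s is None else np.round(s,2))
    for k in(0,.25,.5):
      for th in(0,.7,1.4,2.0):
        s=manip.solve_ik(*handle(th,k,flip=flip)); print("hd",flip,k,th,handle(th,k)[0].round(3),None if s is None else np.round(s,2))
for n,uv in(("washer",(140,180)),("dishes",(232,249)),("timer",(283,239)),("tipbox",(135,235)),("beaker",(318,158))): print(n,plane("top",uv,.03).round(3))
E
```

```text
key 1 0 [ 0.78  0.37 -1.08  2.19  1.32  0.28  0.44]
key 1 0.8 [ 0.78  0.37 -1.08  2.19  1.32  0.28 -0.36]
key 1 1.571 [ 0.78  0.37 -1.08  2.19  1.32  0.28 -1.13]
key 1 1.65 [ 0.78  0.37 -1.08  2.19  1.32  0.28 -1.21]
hd 1 0 0 [0.551 0.053 0.15 ] [ 1.05  0.51 -1.28  2.4   1.9   0.37 -0.01]
hd 1 0 0.7 [0.463 0.114 0.241] None
hd 1 0 1.4 [0.408 0.239 0.271] None
hd 1 0 2.0 [0.409 0.355 0.235] [-0.15  0.1  -0.96  2.28  1.12  0.63 -0.16]
hd 1 0.25 0 [0.551 0.053 0.15 ] [ 1.05  0.51 -1.28  2.4   1.9   0.37 -0.01]
hd 1 0.25 0.7 [0.463 0.11  0.242] None
hd 1 0.25 1.4 [0.409 0.233 0.272] [ 0.2   0.09 -1.34  2.27  1.01  1.03 -0.08]
hd 1 0.25 2.0 [0.41  0.346 0.237] [-0.3   0.75 -1.3   1.99  1.31  1.75 -0.43]
hd 1 0.5 0 [0.551 0.053 0.15 ] [ 1.05  0.51 -1.28  2.4   1.9   0.37 -0.01]
hd 1 0.5 0.7 [0.464 0.107 0.242] None
hd 1 0.5 1.4 [0.409 0.227 0.274] [-0.18  0.63 -1.3   2.1   1.2   1.81 -0.4 ]
hd 1 0.5 2.0 [0.407 0.338 0.242] [-0.82  0.79 -0.65  1.68  1.05  1.92 -0.36]
key -1 0 [-0.78  0.22  0.68  2.24 -1.28  0.2  -0.28]
key -1 0.8 [-0.78  0.22  0.68  2.24 -1.28  0.2  -1.08]
key -1 1.571 [ 0.92  0.51 -1.29  2.19  1.45  0.44  1.95]
key -1 1.65 [ 0.92  0.51 -1.29  2.19  1.45  0.44  1.87]
hd -1 0 0 [0.551 0.053 0.15 ] None
hd -1 0 0.7 [0.463 0.114 0.241] None
hd -1 0 1.4 [0.408 0.239 0.271] None
hd -1 0 2.0 [0.409 0.355 0.235] None
hd -1 0.25 0 [0.551 0.053 0.15 ] None
hd -1 0.25 0.7 [0.463 0.11  0.242] None
hd -1 0.25 1.4 [0.409 0.233 0.272] None
hd -1 0.25 2.0 [0.41  0.346 0.237] [-2.23  0.82  1.36  2.05  0.01  0.78 -2.51]
hd -1 0.5 0 [0.551 0.053 0.15 ] None
hd -1 0.5 0.7 [0.464 0.107 0.242] None
hd -1 0.5 1.4 [0.409 0.227 0.274] [-2.26  0.84  1.48  2.15  0.11  0.86 -2.5 ]
hd -1 0.5 2.0 [0.407 0.338 0.242] [-2.05  1.25  1.35  1.72 -0.09  1.27 -2.47]
washer [0.597 0.481 0.03 ]
dishes [0.368 0.187 0.03 ]
timer [0.395 0.024 0.03 ]
tipbox [0.42  0.496 0.03 ]
beaker [ 0.655 -0.096  0.03 ]
```

```bash
cat >> h.py <<'E'
def handle(th,k,tau,d=D,gd=.011,q0=0.):  # tau: tool tilt from vertical; bar gd behind TCP; rho=(1-k)th-q0 
    rz=R.from_euler('z',d[2]); xp=panelT(d)[0].apply([1,0,0])
    q=R.from_rotvec(-xp*(k*th+q0))*ori(rz.apply([0,1,0]),rz.apply([np.sin(tau),0,-np.cos(tau)]))
    return pw(d,[HX,-.198,.051],th)+q.apply([0,0,gd]),q.as_quat()
E
python3 - <<'E'
from h import *
for tau in(0,.15,.3,.45):
  for k in(.3,.4,.5,.65):
    r=[manip.solve_ik(*handle(th,k,tau)) for th in np.arange(0,2.01,.2)]
    print(tau,k,"".join(".x"[s is not None] for s in r), "" if None in [type(s) if s is not None else None for s in r] else np.round([r[0],r[5],r[10]],2).tolist())
E
```

```text
0 0.3 xxxxxxxxxxx [[0.62, 0.57, -1.0, 1.88, 0.56, 1.01, 1.19], [0.49, 0.36, -1.29, 1.92, 0.55, 1.32, 0.63], [-0.18, 0.87, -1.3, 1.58, 0.88, 1.83, -0.14]]
0 0.4 xxxxxxxxxxx [[0.62, 0.57, -1.0, 1.88, 0.56, 1.01, 1.19], [0.41, 0.42, -1.29, 1.9, 0.63, 1.41, 0.47], [-0.34, 0.85, -1.09, 1.48, 0.8, 1.9, -0.21]]
0 0.5 xxxxxxxxxxx [[0.62, 0.57, -1.0, 1.88, 0.56, 1.01, 1.19], [0.34, 0.49, -1.29, 1.88, 0.71, 1.52, 0.32], [-0.49, 0.86, -0.87, 1.38, 0.71, 1.98, -0.26]]
0 0.65 xxxxxxxxxxx [[0.62, 0.57, -1.0, 1.88, 0.56, 1.01, 1.19], [0.24, 0.6, -1.3, 1.84, 0.79, 1.68, 0.12], [-1.0, 0.85, 0.01, 1.25, 0.34, 1.98, -0.07]]
0.15 0.3 xxxxxxxxxxx [[0.88, 0.7, -1.34, 2.0, 0.88, 0.98, 0.94], [0.55, 0.19, -1.29, 2.03, 0.53, 1.14, 0.66], [-0.21, 0.84, -1.3, 1.66, 0.97, 1.82, -0.2]]
0.15 0.4 xxxxxxxxxxx [[0.88, 0.7, -1.34, 2.0, 0.88, 0.98, 0.94], [0.43, 0.28, -1.29, 2.0, 0.65, 1.26, 0.46], [-0.38, 0.83, -1.09, 1.55, 0.89, 1.9, -0.25]]
0.15 0.5 xxxxxxxxxxx [[0.88, 0.7, -1.34, 2.0, 0.88, 0.98, 0.94], [0.34, 0.37, -1.29, 1.97, 0.75, 1.4, 0.29], [-0.54, 0.85, -0.87, 1.44, 0.81, 1.99, -0.29]]
0.15 0.65 xxxxxxxxxxx
[... 691 characters left out ...]
, 0.93, 1.54, 0.01], [-0.98, 0.87, -0.21, 1.33, 0.64, 2.02, -0.19]]
0.45 0.3 xxxxxxxxxxx [[0.66, 0.27, -0.85, 2.25, 0.52, 0.3, 1.22], [0.68, -0.25, -1.28, 2.24, 0.31, 0.71, 0.84], [-0.29, 0.81, -1.3, 1.81, 1.16, 1.84, -0.33]]
0.45 0.4 xxxxxxxxxxx [[0.66, 0.27, -0.85, 2.25, 0.52, 0.3, 1.22], [0.62, -0.01, -1.43, 2.21, 0.7, 0.93, 0.39], [-0.47, 0.82, -1.09, 1.69, 1.08, 1.93, -0.36]]
0.45 0.5 xxxxxxxxxxx [[0.66, 0.27, -0.85, 2.25, 0.52, 0.3, 1.22], [0.32, 0.18, -1.3, 2.17, 0.89, 1.18, 0.14], [-0.76, 0.77, -0.65, 1.57, 0.91, 1.91, -0.28]]
0.45 0.65 xxxxxxxxxxx [[0.66, 0.27, -0.85, 2.25, 0.52, 0.3, 1.22], [0.12, 0.38, -1.26, 2.11, 1.01, 1.48, -0.08], [-1.04, 0.88, -0.21, 1.39, 0.73, 2.01, -0.21]]
```

```bash
python3 - <<'E'
from h import *
q=ptool(0)
P=lambda h: pw(D,[KX,-.175,h])  # tcp at height h over the underside
p=manip.current_tool_pos(); manip.servo_line([p[0],p[1],.42],vel=.4)
manip.move_pose(P(.16),q.as_quat()); manip.servo_line(P(.085),vel=.2)
print(manip.current_clock(),manip.current_tool_pos()-P(.085),manip.current_q().round(2))
a=viewer.get_image("top")[:,:,::-1]; b=viewer.get_image("scene")[:,:,::-1]
z=lambda i,x,y:cv2.resize(i[y:y+110,x:x+100],None,fx=4,fy=4,interpolation=cv2.INTER_CUBIC)
cv2.imwrite("pics/key1.png",np.hstack([z(a,200,110),z(b,235,160)]))
g=pw(D,[KX,-.175,.044]); print(proj("top",g),proj("scene",g))
E
```

```text
Traceback (most recent call last):
bench.PlanningError: the arm cannot follow that straight line within its joint ranges
```

```bash
python3 - <<'E'
from h import *
P=lambda h: pw(D,[KX,-.175,h])
print(manip.current_clock(),manip.current_q().round(2),manip.current_tool_pos()-P(.16))
for h in(.16,.14,.12,.1,.08,.06,.025):
    print(h,[None if s is None else np.round(s,2).tolist() for s in[manip.solve_ik(P(h),ptool(a).as_quat()) for a in (0,1.6)]])
E
```

```text
3.2833 [ 0.36 -0.14 -0.46  2.26 -0.38  0.38  2.  ] [ 0.00037354 -0.00044892  0.00020215]
0.16 [[0.36, -0.14, -0.46, 2.26, -0.38, 0.38, 2.0], [0.68, -0.16, -0.74, 2.25, -0.53, 0.4, 0.55]]
0.14 [[0.37, -0.09, -0.49, 2.25, -0.34, 0.32, 1.96], [0.68, -0.1, -0.78, 2.25, -0.46, 0.34, 0.48]]
0.12 [[0.38, -0.04, -0.52, 2.25, -0.28, 0.27, 1.91], [0.68, -0.03, -0.81, 2.24, -0.33, 0.27, 0.36]]
0.1 [[0.37, 0.02, -0.53, 2.24, -0.19, 0.22, 1.82], [0.62, 0.03, -0.78, 2.24, -0.14, 0.22, 0.18]]
0.08 [[0.98, 0.19, -1.21, 2.22, 0.62, 0.22, 1.08], [-1.08, 0.06, 0.95, 2.27, -0.56, 0.2, 0.58]]
0.06 [[0.8, 0.22, -1.04, 2.22, 0.79, 0.2, 0.91], [-1.03, 0.14, 0.93, 2.26, -0.95, 0.21, 0.95]]
0.025 [[0.78, 0.37, -1.08, 2.19, 1.32, 0.29, 0.44], [-0.78, 0.23, 0.68, 2.24, -1.28, 0.2, 1.26]]
```

```bash
python3 - <<'E'
from h import *
P=lambda h: pw(D,[KX,-.175,h])
manip.movej([.98,-.02,-1.25,2.15,.9,.5,.9]); print(manip.current_clock(),manip.current_tool_pos().round(3),P(.1).round(3),R.from_quat(manip.current_tcp_rot()).as_matrix()[:,2].round(2),ptool(0).as_matrix()[:,2].round(2))
for h in(.16,.14,.12,.1,.08,.06,.025):
    print(h,[None if s is None else np.round(s,2).tolist() for s in[manip.solve_ik(P(h),ptool(a).as_quat()) for a in (0,.8,1.6)]])
E
```

```text
4.45 [0.607 0.008 0.336] [0.581 0.084 0.265] [ 0.66 -0.22 -0.72] [ 0.6   0.15 -0.79]
0.16 [[0.26, -0.14, -0.37, 2.26, -0.34, 0.37, 1.96], [0.54, -0.15, -0.62, 2.25, -0.47, 0.39, 1.28], [0.85, -0.19, -0.88, 2.25, -0.64, 0.42, 0.65]]
0.14 [[0.35, -0.09, -0.48, 2.25, -0.34, 0.32, 1.96], [0.66, -0.1, -0.75, 2.25, -0.45, 0.33, 1.27], [0.99, -0.13, -1.04, 2.24, -0.61, 0.36, 0.63]]
0.12 [[0.44, -0.03, -0.58, 2.25, -0.29, 0.27, 1.92], [0.87, -0.04, -0.99, 2.24, -0.36, 0.28, 1.2], [1.09, -0.04, -1.2, 2.24, -0.42, 0.28, 0.46]]
0.1 [[0.61, 0.03, -0.77, 2.24, -0.14, 0.22, 1.78], [1.06, 0.08, -1.24, 2.23, 0.11, 0.22, 0.76], [1.14, 0.11, -1.33, 2.23, 0.22, 0.23, -0.14]]
0.08 [[0.95, 0.17, -1.17, 2.22, 0.55, 0.21, 1.14], [0.94, 0.17, -1.17, 2.22, 0.55, 0.21, 0.35], [0.94, 0.17, -1.16, 2.22, 0.54, 0.21, -0.45]]
0.06 [[0.86, 0.24, -1.11, 2.22, 0.89, 0.22, 0.82], [0.87, 0.25, -1.13, 2.22, 0.91, 0.23, 0.01], [0.81, 0.22, -1.05, 2.22, 0.81, 0.2, -0.71]]
0.025 [[0.85, 0.42, -1.18, 2.19, 1.38, 0.34, 0.41], [0.81, 0.39, -1.12, 2.19, 1.35, 0.31, -0.38], [0.66, 0.31, -0.93, 2.2, 1.21, 0.21, -1.08]]
```

```bash
cat >> h.py <<'E'
def ktool(a,tilt):   # tool turned a with the key, pitched back by tilt in the bow plane at a=0 (about jaw axis)
    return ptool(a)*R.from_euler('x',tilt)
def kpose(a,tilt,h=.044,gd=.0188):
    q=ktool(a,tilt); return pw(D,[KX,-.175,h])+q.apply([0,0,gd]), q.as_quat()
E
python3 - <<'E'
from h import *
for t in(.35,-.35): print(t,ktool(0,t).as_matrix()[:,2].round(2))
s=1 if ktool(0,.35).as_matrix()[2,2]<ktool(0,-.35).as_matrix()[2,2] else -1
for h in(.16,.12,.09,.07,.044):
    print(h,[None if x is None else np.round(x,2).tolist() for x in[manip.solve_ik(*kpose(0,s*t,h)) for t in (.4,.3,.2,.1)]])
E
```

```text
0.35 [ 0.3   0.07 -0.95]
-0.35 [ 0.82  0.2  -0.53]
0.16 [[0.91, 0.22, -1.21, 1.92, 0.28, 0.89, 1.39], [0.92, 0.1, -1.14, 2.0, 0.11, 0.74, 1.55], [0.79, -0.0, -0.94, 2.09, -0.08, 0.6, 1.71], [0.52, -0.06, -0.65, 2.17, -0.2, 0.46, 1.83]]
0.12 [[0.69, 0.27, -1.0, 1.91, 0.32, 0.83, 1.35], [0.77, 0.22, -1.05, 1.99, 0.29, 0.69, 1.38], [0.86, 0.16, -1.1, 2.07, 0.25, 0.54, 1.42], [0.92, 0.1, -1.12, 2.15, 0.15, 0.38, 1.52]]
0.09 [[0.7, 0.39, -1.07, 1.9, 0.49, 0.83, 1.22], [0.77, 0.34, -1.11, 1.98, 0.5, 0.69, 1.21], [0.85, 0.29, -1.16, 2.06, 0.53, 0.54, 1.18], [0.9, 0.25, -1.18, 2.14, 0.59, 0.38, 1.12]]
0.07 [[0.75, 0.52, -1.21, 1.88, 0.68, 0.88, 1.07], [0.81, 0.47, -1.23, 1.97, 0.72, 0.74, 1.04], [0.87, 0.42, -1.24, 2.05, 0.77, 0.59, 0.98], [0.89, 0.36, -1.21, 2.13, 0.86, 0.42, 0.89]]
0.044 [[0.79, 0.74, -1.38, 1.87, 0.96, 1.02, 0.89], [0.84, 0.68, -1.38, 1.95, 1.0, 0.87, 0.84], [0.88, 0.61, -1.36, 2.03, 1.07, 0.71, 0.76], [0.9, 0.53, -1.31, 2.12, 1.18, 0.54, 0.64]]
```

```bash
python3 - <<'E'
from h import *
manip.move_pose(*kpose(0,.3,.12)); manip.servo_line(*kpose(0,.3,.095),vel=.15)
print(manip.current_clock(),manip.current_tool_pos()-kpose(0,.3,.095)[0],manip.current_q().round(2))
a=viewer.get_image("top")[:,:,::-1]; b=viewer.get_image("scene")[:,:,::-1]
z=lambda i,x,y:cv2.resize(i[y:y+110,x:x+100],None,fx=4,fy=4,interpolation=cv2.INTER_CUBIC)
cv2.imwrite("pics/key1.png",np.hstack([z(a,200,110),z(b,235,150)]))
for h in(.3,.2,.1,0): print(h,manip.solve_ik(*kpose(0,h,.044)).round(2))
E
```

```text
5.4 [-7.33220411e-04  2.32679267e-04  6.61828955e-05] [ 0.69  0.28 -1.    1.99  0.38  0.67  1.31]
0.3 [ 0.56  0.39 -0.89  1.96  0.53  0.62  1.18]
0.2 [ 0.57  0.34 -0.87  2.04  0.56  0.46  1.14]
0.1 [ 0.52  0.29 -0.79  2.12  0.62  0.29  1.07]
0 [ 0.62  0.29 -0.88  2.2   1.17  0.19  0.55]
```

View pics/key1.png

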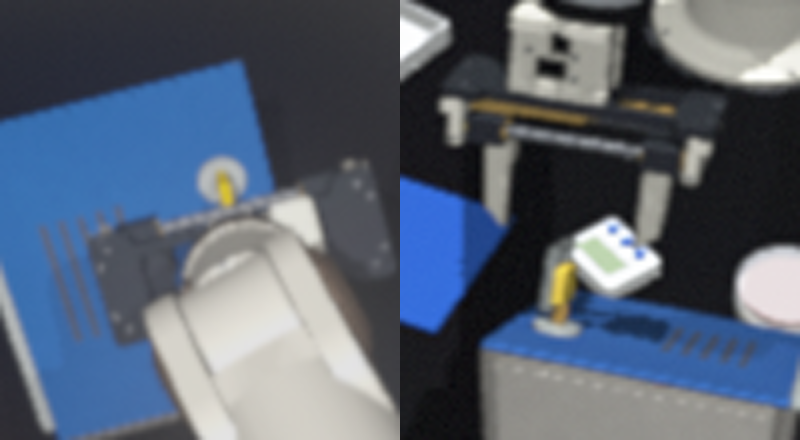

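```bash
python3 - <<'E'
from h import *
print(proj("scene",manip.current_tool_pos()), "expect ~(278,208)")
manip.movej([.77,.34,-1.11,1.98,.5,.69,1.21]); manip.movej([.81,.47,-1.23,1.97,.72,.74,1.04]); manip.movej([.84,.68,-1.38,1.95,1.0,.87,.84])
print(manip.current_tool_pos()-kpose(0,.3)[0],manip.current_force().round(1))
manip.servo_line(*kpose(0,.2),vel=.05); print(manip.current_q().round(2))
for t in(.2,.1,0): 
    for a in (0,.4,.8,1.2,1.6): print(t,a,np.round(manip.solve_ik(*kpose(a,t)),2))
print(manip.current_clock())
E
```

```text
[276.96844031 207.4730641 ] expect ~(278,208)
[-0.00108276  0.00368253  0.00103557] [-0.3  0.5  0.3]
[ 0.89  0.63 -1.37  2.04  1.08  0.73  0.75]
0.2 0 [ 0.89  0.63 -1.38  2.03  1.09  0.73  0.75]
0.2 0.4 [ 0.94  0.63 -1.37  2.04  0.99  0.64  0.48]
0.2 0.8 [ 0.99  0.62 -1.34  2.06  0.9   0.52  0.2 ]
0.2 1.2 [ 1.01  0.58 -1.29  2.1   0.82  0.37 -0.1 ]
0.2 1.6 [ 1.01  0.52 -1.22  2.16  0.76  0.2  -0.43]
0.1 0 [ 0.92  0.57 -1.35  2.11  1.22  0.58  0.62]
0.1 0.4 [ 0.93  0.54 -1.31  2.12  1.13  0.5   0.31]
0.1 0.8 [ 0.93  0.5  -1.26  2.13  1.05  0.4  -0.01]
0.1 1.2 [ 0.9   0.44 -1.17  2.15  0.96  0.28 -0.33]
0.1 1.6 [ 0.99  0.53 -1.3   2.18  1.28  0.33 -0.99]
0 0 [ 0.9   0.48 -1.26  2.19  1.43  0.41  0.39]
0 0.4 [ 0.84  0.42 -1.17  2.19  1.37  0.34  0.01]
0 0.8 [ 0.76  0.36 -1.05  2.19  1.3   0.27 -0.35]
0 1.2 [ 0.65  0.31 -0.92  2.2   1.2   0.21 -0.67]
0 1.6 [ 0.78  0.37 -1.08  2.19  1.32  0.28 -1.16]
6.7167
```

```bash
python3 - <<'E'
from h import *
manip.movej(manip.solve_ik(*kpose(0,.1))); manip.movej(manip.solve_ik(*kpose(0,0)))
print(manip.current_force().round(1),manip.current_q().round(2)); 
effector.close(f_grip=12); print("gap",manip.current_finger_gap(),manip.current_force().round(1),manip.current_clock())
for a in np.linspace(0,1.6,7)[1:]:
    s=manip.solve_ik(*kpose(a,0)); manip.movej(s)
    print(a.round(2),manip.current_q().round(2)[[0,5,6]],manip.current_force().round(1),manip.current_wrist_torque().round(2),round(manip.current_finger_gap(),4))
manip.sleep(.2); print(manip.current_clock())
b=viewer.get_image("scene")[:,:,::-1]; a=viewer.get_image("top")[:,:,::-1]
z=lambda i,x,y:cv2.resize(i[y:y+110,x:x+100],None,fx=4,fy=4,interpolation=cv2.INTER_CUBIC)
cv2.imwrite("pics/key2.png",np.hstack([z(a,200,110),z(b,235,170)]))
E
```

```text
[ 0.  -0.3  0.2] [ 0.9   0.49 -1.27  2.19  1.43  0.42  0.39]
gap 0.00921152980862256 [-0.1  4.5 -0.8] 8.5667
0.27 [0.89 0.4  0.12] [ 0.2  5.6 -2. ] [0.74 0.87 0.58] 0.0091
0.53 [ 0.88  0.38 -0.14] [ 0.8  7.  -3.2] [0.78 0.8  0.72] 0.0091
0.8 [ 0.86  0.36 -0.4 ] [ 2.6  6.8 -2.8] [0.89 0.75 0.71] 0.0088
1.07 [ 0.85  0.34 -0.66] [ 1.3  7.5 -2.6] [0.97 0.62 0.85] 0.0087
1.33 [ 0.83  0.32 -0.92] [ 2.8  8.  -2. ] [1.01 0.49 0.83] 0.0092
1.6 [ 0.8   0.3  -1.17] [ 3.1  7.4 -2.5] [0.93 0.28 0.94] 0.0092
10.9083
```

View pics/key2.png

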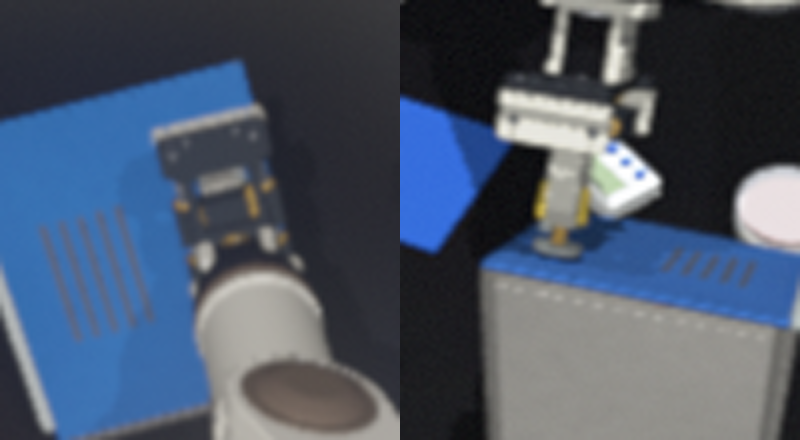

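The crop shows the key's bow now lying across the slope, held by the fingers at crop (563,205), with the panel still shut. Next I ease the grip, slide off along the key's axis, then go to the handle.

```bash
python3 - <<'E'
from h import *
effector.close(f_grip=3)
for h in(.054,.064,.074,.084):
    s=manip.solve_ik(*kpose(1.6,0,h))
    if s is None: print("none",h); break
    print(h,s.round(2))
    if np.abs(s-manip.current_q()).max()>.6: print("jump"); break
    manip.movej(s); print(manip.current_force().round(1))
print(manip.current_clock(), (manip.current_tool_pos()-kpose(1.6,0,.084)[0]).round(4))
E
```

```text
0.054 [ 0.85  0.37 -1.16  2.2   1.28  0.3  -1.11]
[0.1 1.9 5.8]
0.064 [ 0.9   0.35 -1.21  2.21  1.22  0.31 -1.06]
[0.6 0.5 5.9]
0.074 [ 0.96  0.34 -1.27  2.21  1.16  0.31 -1.  ]
[-11.8  -2.   15.9]
0.084 [ 1.03  0.33 -1.33  2.22  1.1   0.32 -0.95]
[ 0.2 -0.  -0.9]
12.225 [-0.0007 -0.0012 -0.0013]
```

```bash
python3 - <<'E'
from h import *
p=manip.current_tool_pos()
for dz in(.03,.06,.09):   # rise while tilting upright
    s=manip.solve_ik(p+[-.02*dz/.03,-.01,dz],manip.current_tcp_rot())
    if s is None or np.abs(s-manip.current_q()).max()>.8: print("x",dz,s); break
    manip.movej(s)
effector.open_jaws()
x,q=handle(0,.4,.15); s=manip.solve_ik(x+[0,0,.1],q); print(s)
manip.move_pose(x+[0,0,.1],q); print(manip.current_clock(),manip.current_q().round(2))
a=viewer.get_image("top")[:,:,::-1]; b=viewer.get_image("scene")[:,:,::-1]
z=lambda i,x,y:cv2.resize(i[y:y+110,x:x+100],None,fx=4,fy=4,interpolation=cv2.INTER_CUBIC)
cv2.imwrite("pics/h1.png",np.hstack([z(a,200,110),z(b,240,170)]))
print(manip.solve_ik(x,q))
E
```

```text
x 0.03 [ 0.72618471  0.03408398 -0.87131857  2.23421027 -0.15735565  0.22964654
  0.21283191]
[ 0.91195028  0.41874276 -1.28568941  1.90009841  0.49227999  1.01237813
  1.24905529]
15.5833 [ 0.91  0.42 -1.29  1.9   0.49  1.01  1.25]
[ 0.76062663  0.52653257 -1.11536284  2.00163657  0.65668334  0.83773851
  1.11512329]
```

View pics/h1.png

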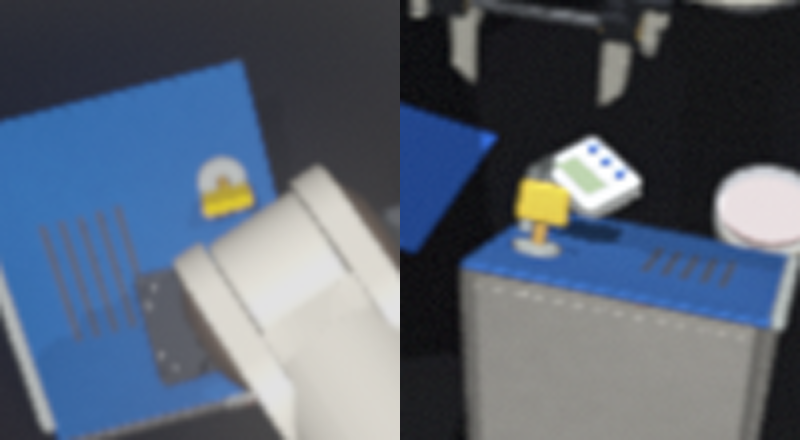

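The crop shows the key across the slope at (235,200), panel shut and handle clear below the open jaws. I'll grip the bar and swing.

```bash
python3 - <<'E'
from h import *
x,q=handle(0,.4,.15)
manip.servo_line(x,q,vel=.12); print(manip.current_force().round(1),(manip.current_tool_pos()-x).round(4))
effector.close(f_grip=20); print("gap",manip.current_finger_gap(),manip.current_force().round(1),manip.current_clock())
for th in np.linspace(0,1.95,16)[1:]:
    s=manip.solve_ik(*handle(th,.4,.15))
    if s is None or np.abs(s-manip.current_q()).max()>.7: print("stop",th,s); break
    manip.movej(s); f=manip.current_force()
    print(th.round(2),manip.current_q().round(2),f.round(1),round(manip.current_finger_gap(),4))
    if np.linalg.norm(f)>45 or manip.current_finger_gap()<.007: break
print(manip.current_clock())
b=viewer.get_image("scene")[:,:,::-1]; cv2.imwrite("pics/o1.png",b)
E
```

```text
[-0.1 -0.  -0.7] [0.0006 0.0003 0.0007]
gap 0.008992143131039706 [-1.5  6.3 -1.3] 17.9167
0.13 [ 0.76  0.45 -1.15  2.03  0.63  0.86  1.06] [-1.   6.8 -3.2] 0.0092
0.26 [ 0.75  0.38 -1.17  2.05  0.6   0.89  1.01] [-1.3  7.7 -4.8] 0.009
0.39 [ 0.73  0.31 -1.19  2.06  0.57  0.92  0.96] [ 0.4  7.6 -5.8] 0.0091
0.52 [ 0.7   0.26 -1.21  2.06  0.55  0.97  0.89] [ 1.   6.3 -6.7] 0.0091
0.65 [ 0.64  0.22 -1.22  2.06  0.55  1.02  0.81] [ 0.8  5.9 -6.5] 0.0093
0.78 [ 0.56  0.2  -1.21  2.04  0.56  1.09  0.71] [-0.8  3.9 -5.7] 0.0089
0.91 [ 0.46  0.22 -1.21  2.02  0.59  1.17  0.59] [-0.6 -0.3 -0.8] 0.0092
1.04 [ 0.34  0.25 -1.19  1.99  0.62  1.26  0.46] [-3.8 -2.3  6.4] 0.0096
1.17 [ 0.21  0.3  -1.17  1.95  0.66  1.36  0.33] [-6.8 -3.1 11.8] 0.0094
1.3 [ 0.08  0.37 -1.14  1.91  0.69  1.45  0.22] [-7.3 -1.4 14.4] 0.0093
1.43 [-0.05  0.43 -1.1   1.85  0.72  1.53  0.11] [-7.5  0.2 14.8] 0.0093
1.56 [-0.16  0.5  -1.06  1.79  0.74  1.61  0.02] [-7.2  3.7 11.8] 0.0093
1.69 [-0.27  0.58 -1.02  1.72  0.76  1.67 -0.05] [-5.4  5.1  9.3] 0.0094
1.82 [-0.36  0.65 -0.97  1.65  0.78  1.73 -0.11] [-4.4  5.   5.4] 0.0093
1.95 [-0.44  0.72 -0.93  1.58  0.8   1.79 -0.16] [-5.   3.2 -0.9] 0.0091
21.7667
```

View pics/o1.png

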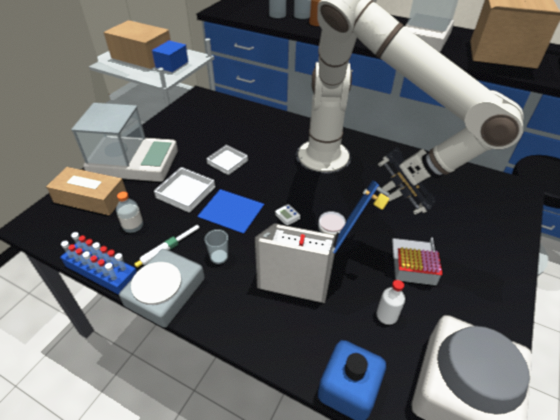

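The panel is standing open at the left (360,215), still held. Now I ease the grip, slide off the bar, get clear and look inside from above.

```bash
python3 - <<'E'
from h import *
effector.close(f_grip=3)
q=R.from_quat(manip.current_tcp_rot()); back=q.apply([0,0,-1]); p0=manip.current_tool_pos(); print(back.round(2))
for d in(.02,.05,.10):
    manip.servo_line(p0+back*d,vel=.1); print(manip.current_force().round(1))
p=manip.current_tool_pos(); manip.servo_line(p+[-.03,.0,.12],vel=.25)
effector.open_jaws()
down=ori(np.array([0,1.,0]),np.array([0,0,-1.])).as_quat()
manip.move_pose([.42,-.17,.40],down); print(manip.current_clock(),manip.current_q().round(2))
b=viewer.get_image("top")[:,:,::-1]; cv2.imwrite("pics/t2.png",b); cv2.imwrite("pics/s2.png",viewer.get_image("scene")[:,:,::-1])
s=cv2.imread("pics/s2.png")
cv2.imwrite("pics/in1.png",np.hstack([cv2.resize(b[110:240,150:290],None,fx=3.2,fy=3.2,interpolation=2),cv2.resize(s[210:314,240:340],None,fx=3.4,fy=4,interpolation=2)]))
E
```

```text
[-0.14  0.6   0.79]
[0.5 0.5 4.6]
[-0.3 -0.   0.7]
[-0.1  0.1 -0.8]
27.95 [-0.19 -0.04  0.5   1.79  0.02  1.38  1.88]
```

View pics/in1.png

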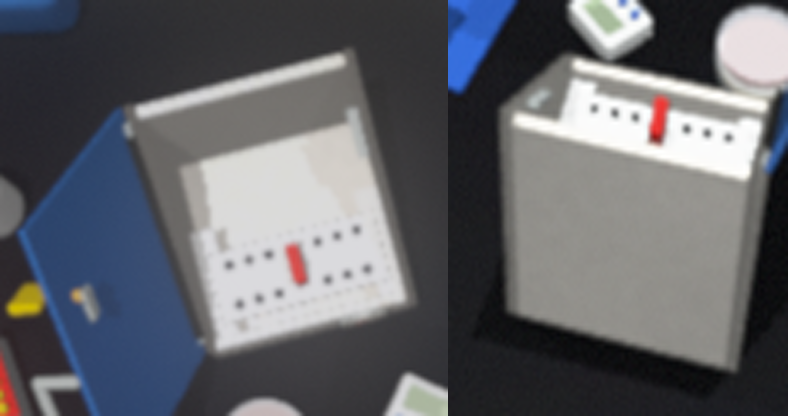

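```bash
python3 - <<'E'
from h import *
im=cv2.imread("pics/t2.png"); hsv=cv2.cvtColor(cv2.resize(im,None,fx=4,fy=4,interpolation=2),cv2.COLOR_BGR2HSV)
red=cv2.inRange(hsv,(0,120,90),(8,255,255))|cv2.inRange(hsv,(170,120,90),(180,255,255))
c=big(red,(880,680,1080,860)); r=cv2.minAreaRect(c); print(r)
uv=(np.array(r[0])+.5)/4-.5
rz=R.from_euler('z',-D[2])
for z in(.096,.079): p=plane("top",uv,z); print(z,p.round(4),"dryer",rz.apply(p-[D[0],D[1],0]).round(4))
b=cv2.boxPoints(r); P=np.array([plane("top",(u+.5)/4-.5,.096) for u in b]); e=[P[1]-P[0],P[2]-P[1]]; e=max(e,key=np.linalg.norm); print([np.linalg.norm(P[i]-P[i-1]).round(4) for i in range(4)],"yaw",np.arctan2(e[1],e[0]))
# holes of plate: dark dots
s=cv2.imread("pics/s2.png"); hs=cv2.cvtColor(cv2.resize(s,None,fx=4,fy=4,interpolation=2),cv2.COLOR_BGR2HSV)
red=cv2.inRange(hs,(0,120,90),(8,255,255))|cv2.inRange(hs,(170,120,90),(180,255,255)); c2=big(red,(1120,900,1300,1020)); r2=cv2.minAreaRect(c2); print(r2)
g=tri((np.array(r2[0])+.5)/4-.5,uv); print(g)
# plate visible corners by crop holes: rows (229,265)-(357,230) and (239,304)-(367,269)
for u in((229,265),(357,230),(239,304),(367,269)):
    p=plane("top",(150+u[0]/3.2,110+u[1]/3.2),.062); print(p.round(3),rz.apply(p-[D[0],D[1],0]).round(3))
E
```

```text
((970.3053588867188, 769.92041015625), (46.109073638916016, 12.915589332580566), 75.3791275024414)
0.096 [0.5403 0.1456 0.096 ] dryer [-0.049  -0.0008  0.096 ]
0.079 [0.5427 0.1471 0.079 ] dryer [-0.0463  0.0001  0.079 ]
[np.float64(0.036), np.float64(0.01), np.float64(0.036), np.float64(0.0099)] yaw -2.9050028952026974
((1206.9327392578125, 958.3638305664062), (17.230703353881836, 44.92429733276367), 13.495734214782715)
(array([0.54088559, 0.1478036 , 0.08733779]), np.float64(0.0030562949373324775))
[0.544 0.214 0.062] [-0.029  0.064  0.062]
[0.576 0.087 0.062] [-0.028 -0.066  0.062]
[0.505 0.204 0.062] [-0.069  0.064  0.062]
[0.537 0.078 0.062] [-0.068 -0.066  0.062]
```

```bash
cat >> h.py <<'E'
PG=np.array([.5405,.1458,.084])
def tl(yaw,tau): return ori(np.array([-np.sin(yaw),np.cos(yaw),0]),R.from_euler('z',yaw).apply([np.sin(tau),0,-np.cos(tau)]))
def at(g,yaw,tau,gd=.015,dz=0.):   # tcp pose with grasp point g
    q=tl(yaw,tau); return g+q.apply([0,0,gd])+[0,0,dz],q.as_quat()
E
python3 - <<'E'
from h import *
M=np.array([.4643,-.1718,.03])
for t in(.35,.42,.5):
    for n,g,y in(("pick",PG,.238),("mat",M,.05),("mat-.3",M,-.25)):
        print(t,n,[None if s is None else np.round(s,2).tolist() for s in(manip.solve_ik(*at(g,y,t,dz=d)) for d in(0,.12,.22))])
E
```

```text
0.35 pick [[-0.49, 0.4, 0.18, 2.2, -0.2, 0.2, 1.66], [-0.52, 0.17, 0.2, 2.13, -0.01, 0.49, 1.5], [-0.5, 0.04, 0.17, 2.02, 0.03, 0.74, 1.46]]
0.35 mat [[1.16, 0.65, -0.87, 2.31, 1.4, 0.31, 0.75], [0.19, 0.18, 0.24, 2.29, -0.52, 0.41, 2.48], [-0.2, -0.01, 0.61, 2.2, -0.25, 0.65, 2.21]]
0.35 mat-.3 [[1.24, 0.78, -1.09, 2.33, 1.64, 0.61, 0.23], [-0.13, 0.17, 0.48, 2.32, -0.34, 0.34, 1.95], [-0.19, -0.03, 0.5, 2.22, -0.01, 0.6, 1.64]]
0.42 pick [[0.04, 0.42, -0.43, 2.24, 1.17, 0.22, 0.37], [-0.53, 0.15, 0.21, 2.19, 0.02, 0.39, 1.47], [-0.5, 0.01, 0.16, 2.07, 0.06, 0.64, 1.43]]
0.42 mat [[1.35, 0.8, -1.08, 2.35, 1.71, 0.45, 0.56], [0.62, 0.18, -0.21, 2.32, -0.53, 0.31, 2.53], [-0.25, -0.05, 0.68, 2.25, -0.3, 0.57, 2.28]]
0.42 mat-.3 [[1.39, 1.04, -1.31, 2.38, 1.83, 0.88, 0.18], [-0.06, 0.15, 0.41, 2.37, -0.41, 0.23, 2.03], [-0.19, -0.07, 0.5, 2.28, 0.02, 0.51, 1.62]]
0.5 pick [[0.7, 0.89, -1.3, 2.28, 1.76, 0.83, 0.06], [-0.57, 0.13, 0.24, 2.25, 0.07, 0.27, 1.41], [-0.49, -0.03, 0.14, 2.14, 0.11, 0.54, 1.39]]
0.5 mat [[1.55, 1.09, -1.31, 2.39, 1.89, 0.71, 0.57], [1.6, 0.46, -1.28, 2.35, 0.85, 0.27, 1.28], [-0.35, -0.09, 0.79, 2.31, -0.37, 0.48, 2.37]]
0.5 mat-.3 [None, [1.32, 0.28, -1.07, 2.39, 1.12, 0.23, 0.59], [-0.19, -0.11, 0.49, 2.34, 0.05, 0.4, 1.59]]
```

```bash
python3 - <<'E'
from h import *
M=np.array([.4643,-.1718,.032]); PG[2]=.086
for t in(.25,.3):
    for n,g,y in(("pick",PG,.238),("mat",M,.05),("mat-.25",M,-.25),("mat+90",M,1.6),("mat-90",M,-1.55),("mat180",M,np.pi-.05)):
        print(t,n,[None if s is None else np.round(s,2).tolist() for s in(manip.solve_ik(*at(g,y,t,gd=.012,dz=d)) for d in(0,.08,.22))])
E
```

```text
0.25 pick [[-0.51, 0.41, 0.22, 2.12, -0.18, 0.37, 1.65], [-0.51, 0.27, 0.21, 2.08, -0.07, 0.55, 1.55], [-0.5, 0.09, 0.19, 1.93, 0.0, 0.87, 1.49]]
0.25 mat [[0.75, 0.49, -0.43, 2.25, 0.42, 0.23, 1.61], [-0.06, 0.3, 0.49, 2.25, -0.59, 0.46, 2.52], [-0.17, 0.04, 0.56, 2.12, -0.18, 0.77, 2.12]]
0.25 mat-.25 [[0.1, 0.46, 0.25, 2.29, -0.66, 0.2, 2.26], [-0.11, 0.29, 0.48, 2.26, -0.4, 0.4, 2.01], [-0.18, 0.02, 0.5, 2.14, -0.04, 0.74, 1.67]]
0.25 mat+90 [[-0.44, 1.22, 1.35, 2.01, -1.35, 1.48, -1.61], [-0.45, 0.98, 1.35, 1.99, -1.12, 1.42, -1.73], [-0.52, 0.63, 1.36, 1.88, -0.78, 1.43, -2.01]]
0.25 mat-90 [[-0.25, 0.55, 0.44, 2.15, 0.04, 0.44, 0.12], [-0.24, 0.38, 0.43, 2.13, 0.16, 0.63, 0.05], [-0.21, 0.15, 0.37, 2.01, 0.24, 0.97, 0.04]]
0.25 mat180 [[-0.59, 1.25, 1.35, 1.9, -1.1, 1.36, -0.44], [-0.6, 1.05, 1.35, 1.88, -0.88, 1.35, -0.54], [-0.63, 0.74, 1.36, 1.77, -0.57, 1.45, -0.74]]
0.3 pick [[-0.5, 0.4, 0.2, 2.17, -0.18, 0.29, 1.65], [-0.52, 0.25, 0.22, 2.12, -0.06, 0.48, 1.54], [-0.5, 0.06, 0.18, 1.97, 0.02, 0.81, 1.48]]
0.3 mat [[0.96, 0.54, -0.66, 2.28, 0.93, 0.23, 1.15], [0.09, 0.27, 0.34, 2.28, -0.6, 0.39, 2.56], [-0.18, 0.01, 0.58, 2.16, -0.2, 0.71, 2.15]]
0.3 mat-.25 [[0.89, 0.53, -0.66, 2.3, 1.26, 0.3, 0.47], [-0.07, 0.27, 0.43, 2.3, -0.43, 0.32, 2.04], [-0.19, -0.01, 0.5, 2.18, -0.02, 0.68, 1.65]]
0.3 mat+90 [[-0.4, 1.24, 1.35, 1.99, -1.36, 1.54, -1.59], [-0.41, 1.01, 1.35, 1.97, -1.14, 1.48, -1.7], [-0.47, 0.66, 1.36, 1.86, -0.82, 1.49, -1.96]]
0.3 mat-90 [[-0.28, 0.56, 0.44, 2.16, 0.17, 0.44, -0.03], [-0.25, 0.38, 0.4, 2.13, 0.26, 0.63, -0.07], [-0.21, 0.15, 0.33, 2.02, 0.31, 0.97, -0.04]]
0.3 mat180 [[-0.57, 1.28, 1.35, 1.86, -1.07, 1.41, -0.46], [-0.58, 1.08, 1.35, 1.84, -0.87, 1.41, -0.55], [-0.61, 0.78, 1.36, 1.74, -0.57, 1.5, -0.73]]
```

```bash
python3 - <<'E'
from h import *
PG[2]=.086; T=.27; M=np.array([.4643,-.1718,.086-.058+.004])
p,q=at(PG,.238,T,gd=.012)
manip.move_pose(p+[0,0,.2],q); manip.servo_line(p+[0,0,.04],vel=.2); manip.servo_line(p,vel=.06)
print("down",manip.current_force().round(1),(manip.current_tool_pos()-p).round(4))
effector.close(f_grip=25); print("gap",manip.current_finger_gap(),manip.current_force().round(1),manip.current_clock())
manip.servo_line(p+[0,0,.03],vel=.06); print(manip.current_force().round(1),manip.current_finger_gap())
manip.servo_line(p+[0,0,.24],vel=.2); print(manip.current_force().round(1),manip.current_finger_gap(),manip.current_clock())
cv2.imwrite("pics/t3.png",viewer.get_image("top")[:,:,::-1]); cv2.imwrite("pics/s3.png",viewer.get_image("scene")[:,:,::-1])
E
```

```text
down [-0.1  0.6  0.4] [ 0.0002 -0.     -0.    ]
gap 0.01370448429469219 [-0.8  0.6 -0.5] 32.35
[-0.1 -0.1 -2. ] 0.01404284619632657
[ 0.1  0.3 -1.8] 0.01393285006538496 34.2
```

```bash
python3 - <<'E'
from h import *
T=.27; M=np.array([.4643,-.1718,.086-.058+.004])
p,q=at(M,-1.53,T,gd=.012)
manip.move_pose(p+[0,0,.2],q); manip.servo_line(p+[0,0,.03],vel=.2); manip.servo_line(p+[0,0,.0015],vel=.05)
print(manip.current_force().round(1),manip.current_finger_gap())
manip.servo_line(p+[0,0,.0],vel=.02); print(manip.current_force().round(1),manip.current_clock())
effector.open_jaws(); manip.sleep(.2); manip.servo_line(p+[0,0,.05],vel=.1); manip.servo_line(p+[0,0,.2],vel=.25)
down=ori(np.array([0,1.,0]),np.array([0,0,-1.])).as_quat()
manip.move_pose([.35,-.45,.35],down)
print(manip.current_clock(),manip.current_q().round(2))
a=viewer.get_image("top")[:,:,::-1]; b=viewer.get_image("scene")[:,:,::-1]; cv2.imwrite("pics/t4.png",a); cv2.imwrite("pics/s4.png",b)
z=lambda i,x,y,w,h,f:cv2.resize(i[y:y+h,x:x+w],None,fx=f,fy=f,interpolation=cv2.INTER_CUBIC)
cv2.imwrite("pics/pl.png",np.hstack([z(a,190,110,190,150,2.6),z(b,200,170,110,150,2.6)]))
E
```

```text
[ 0.4 -0.2 -1.6] 0.01374735300112478
[-0.4 -0.2 -1.4] 37.5667
42.6167 [ 1.78  0.52 -1.29  1.58  0.5   1.43  2.01]
```

View pics/pl.png

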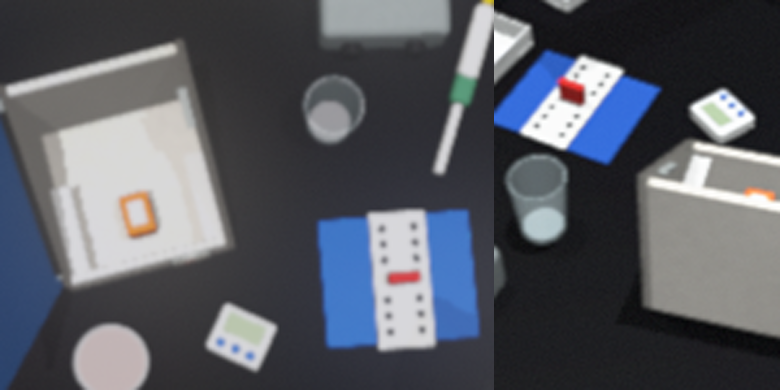

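```bash
python3 - <<'E'
from h import *
im=cv2.imread("pics/t4.png"); hsv=cv2.cvtColor(cv2.resize(im,None,fx=4,fy=4,interpolation=2),cv2.COLOR_BGR2HSV)
o=cv2.inRange(hsv,(6,110,110),(22,255,255)); c=big(o,(900,700,1050,860)); r=cv2.minAreaRect(c); print(r)
b=cv2.boxPoints(r); rz=R.from_euler('z',-D[2])
for z in(.054,.045):
    P=np.array([plane("top",(u+.5)/4-.5,z) for u in b]); print(z,P.mean(0).round(4),rz.apply(P.mean(0)-[D[0],D[1],0]).round(4),[np.linalg.norm(P[i]-P[i-1]).round(4) for i in range(4)])
e=max([P[1]-P[0],P[2]-P[1]],key=np.linalg.norm); yaw=np.arctan2(e[1],e[0]); print("yaw",yaw)
# red grip now, mat check
red=cv2.inRange(hsv,(0,120,90),(8,255,255))|cv2.inRange(hsv,(170,120,90),(180,255,255)); cr=cv2.minAreaRect(big(red,(1320,840,1420,920))); print("grip",plane("top",(np.array(cr[0])+.5)/4-.5,.042))
P0=np.array([plane("top",(u+.5)/4-.5,.054) for u in b]).mean(0); 
for t in(.55,.6,.66):
    dx=rz.apply(P0-[D[0],D[1],0])[0]
    for dd in(0,-.008):
        dl=np.radians(38)-t; zt=.157+.781*(dx+dd)-(.066*np.cos(dl)-.037*np.sin(dl)-.005)/.788
        tcp=R.from_euler('z',D[2]).apply([dx+dd,0,0])+P0*[1,1,0]-R.from_euler('z',D[2]).apply([dx,0,0]); tcp[2]=zt
        q=tl(.239,t).as_quat(); print(t,dd,tcp.round(4),[None if s is None else s.round(2).tolist() for s in(manip.solve_ik(tcp+[0,0,h],q) for h in(0,.04,.1,.2))])
E
```

```text
((972.58837890625, 769.8529052734375), (62.089115142822266, 43.413875579833984), 75.96376037597656)
0.054 [0.5462 0.1475 0.054 ] [-0.0428 -0.0004  0.054 ] [np.float64(0.0498), np.float64(0.0344), np.float64(0.0498), np.float64(0.0343)]
0.045 [0.5475 0.1483 0.045 ] [-0.0414  0.0001  0.045 ] [np.float64(0.0501), np.float64(0.0346), np.float64(0.0501), np.float64(0.0345)]
yaw -2.9160238904633653
grip [ 0.46195887 -0.17486532  0.042     ]
0.55 0 [0.5462 0.1475 0.052 ] [[0.08, 0.48, -0.49, 2.34, 2.24, 0.32, -0.68], [0.07, 0.37, -0.47, 2.33, 1.96, 0.22, -0.42], [0.47, 0.31, -0.9, 2.29, 1.3, 0.31, 0.26], [0.89, 0.1, -1.27, 2.2, 0.42, 0.39, 1.11]]
0.55 -0.008 [0.5385 0.1456 0.0458] [[0.14, 0.51, -0.55, 2.36, 2.25, 0.36, -0.67], [0.72, 0.81, -1.3, 2.34, 1.82, 0.78, -0.03], [0.28, 0.26, -0.69, 2.32, 1.29, 0.23, 0.24], [0.74, 0.06, -1.09, 2.22, 0.3, 0.36, 1.21]]
0.6 0 [0.5462 0.1475 0.0493] [[0.71, 1.04, -1.31, 2.36, 2.05, 0.96, -0.1], [0.72, 0.83, -1.3, 2.36, 1.92, 0.8, -0.1], [0.76, 0.54, -1.29, 2.33, 1.65, 0.56, 0.02], [0.74, 0.05, -1.1, 2.24, 0.36, 0.29, 1.15]]
0.6 -0.008 [0.5385 0.1456 0.0431] [[0.72, 1.06, -1.31, 2.38, 2.08, 0.99, -0.12], [0.72, 0.85, -1.3, 2.38, 1.95, 0.82, -0.13], [0.36, 0.28, -0.78, 2.36, 1.71, 0.25, -0.16], [0.76, 0.04, -1.11, 2.27, 0.35, 0.27, 1.16]]
0.66 0 [0.5462 0.1475 0.0463] [None, None, [0.76, 0.56, -1.29, 2.38, 1.86, 0.59, -0.16], None]
0.66 -0.008 [0.5385 0.1456 0.0401] [None, None, [0.44, 0.33, -0.87, 2.4, 2.05, 0.34, -0.48], [0.99, 0.06, -1.34, 2.32, 0.66, 0.19, 0.86]]
```

```bash
cat >> h.py <<'E'
CC=np.array([.5462,.1475,0]); TR=np.array([.462,-.381,0]); CZ=.0388
def cas(c,yaw,t,h=0.,z=CZ,dd=-.010):
    p=c+R.from_euler('z',yaw).apply([dd,0,0]); p[2]=z+h; return p,tl(yaw,t).as_quat()
E
python3 - <<'E'
from h import *
f=lambda s:None if s is None else s.round(2).tolist()
for yaw in(-2.8,-2.3,-1.9,-1.5,-1.1,-.7,.24,1.2,2.,2.8): print(yaw,[f(manip.solve_ik(*cas(TR,yaw,.6,h,.0375))) for h in(0,.06,.18)])
for t,h in((.2,.2),(.3,.15),(.45,.08),(.6,.04),(.6,0),(.6,.12),(.5,.18)): print(t,h,f(manip.solve_ik(*cas(CC,.235,t,h))))
E
```

```text
-2.8 [[0.7, 0.95, -0.49, 1.43, 0.74, 1.45, -1.26], [0.73, 0.88, -0.54, 1.43, 0.73, 1.53, -1.24], [0.78, 0.77, -0.64, 1.37, 0.71, 1.71, -1.17]]
-2.3 [[0.67, 0.84, -0.52, 1.69, 0.97, 1.26, -1.07], [0.73, 0.77, -0.61, 1.68, 0.95, 1.35, -1.02], [0.83, 0.65, -0.76, 1.62, 0.9, 1.53, -0.91]]
-1.9 [[0.64, 0.73, -0.47, 1.91, 1.16, 1.04, -0.93], [0.75, 0.66, -0.61, 1.9, 1.12, 1.14, -0.85], [0.92, 0.53, -0.84, 1.84, 1.02, 1.32, -0.68]]
-1.5 [[0.46, 0.6, -0.19, 2.12, 1.36, 0.67, -0.83], [0.72, 0.52, -0.5, 2.11, 1.3, 0.84, -0.68], [1.08, 0.4, -0.93, 2.03, 1.13, 1.04, -0.42]]
-1.1 [[0.34, 0.53, 0.09, 2.28, 1.99, 0.36, -1.06], [0.04, 0.42, 0.43, 2.28, 1.57, 0.2, -0.65], [1.41, 0.32, -1.13, 2.17, 1.22, 0.72, -0.08]]
-0.7 [[1.66, 1.12, -1.31, 2.31, 2.07, 0.99, -0.03], [1.67, 0.83, -1.3, 2.3, 1.87, 0.78, -0.03], [1.32, 0.15, -0.75, 2.24, 0.67, 0.24, 0.87]]
0.24 [[1.82, 0.98, -1.08, 2.04, 0.69, 0.39, 2.26], [1.88, 0.9, -1.19, 2.03, 0.59, 0.48, 2.3], [2.0, 0.76, -1.39, 1.97, 0.38, 0.68, 2.36]]
1.2 [[0.3, 1.22, 1.12, 1.58, -1.32, 1.74, -1.78], [0.23, 1.29, 1.35, 1.58, -1.4, 1.94, -1.77], [0.24, 1.08, 1.35, 1.52, -1.23, 1.98, -1.88]]
2.0 [[0.2, 1.45, 1.35, 1.26, -1.21, 1.97, -1.26], [0.2, 1.36, 1.35, 1.25, -1.13, 2.01, -1.27], [0.26, 1.07, 1.13, 1.19, -0.85, 1.99, -1.42]]
2.8 [[0.0, 1.45, 1.34, 1.23, -0.92, 1.79, -0.69], [0.01, 1.36, 1.35, 1.23, -0.84, 1.83, -0.69], [0.02, 1.2, 1.35, 1.17, -0.7, 1.93, -0.7]]
0.2 0.2 [0.54, 0.3, -1.0, 1.94, 0.38, 0.87, 1.16]
0.3 0.15 [0.59, 0.35, -1.07, 2.08, 0.6, 0.67, 0.97]
0.45 0.08 [0.24, 0.33, -0.65, 2.26, 1.01, 0.29, 0.53]
0.6 0.04 [0.72, 0.87, -1.3, 2.38, 1.97, 0.84, -0.14]
0.6 0 [0.72, 1.08, -1.31, 2.38, 2.09, 1.01, -0.12]
0.6 0.12 [0.78, 0.46, -1.29, 2.35, 1.59, 0.5, 0.04]
0.5 0.18 [0.86, 0.24, -1.3, 2.21, 0.73, 0.46, 0.83]
```

```bash
python3 - <<'E'
from h import *
manip.move_pose(*cas(CC,.235,.25,.2)); print(manip.current_clock(),manip.current_q().round(2))
manip.movej([.78,.46,-1.29,2.35,1.59,.5,.04]); print((manip.current_tool_pos()-cas(CC,.235,.6,.12)[0]).round(4))
p,q=cas(CC,.235,.6,.04); s=manip.solve_ik(p,q); print(s.round(2)); assert np.abs(s-manip.current_q()).max()<.7
manip.movej(s); print(manip.current_force().round(1),manip.current_clock())
b=viewer.get_image("scene")[:,:,::-1];a=viewer.get_image("top")[:,:,::-1]
z=lambda i,x,y,w,h,f:cv2.resize(i[y:y+h,x:x+w],None,fx=f,fy=f,interpolation=cv2.INTER_CUBIC)
cv2.imwrite("pics/c1.png",np.hstack([z(a,190,110,110,130,3.5),z(b,235,190,110,130,3.5)]))
E
```

```text
44.975 [ 0.71  0.35 -1.22  1.98  0.52  0.85  1.05]
[-0.0018 -0.0039 -0.0025]
[ 0.56  0.63 -1.06  2.38  2.02  0.59 -0.33]
[ 0.5 -0.2 -0.2] 46.475
```

View pics/c1.png

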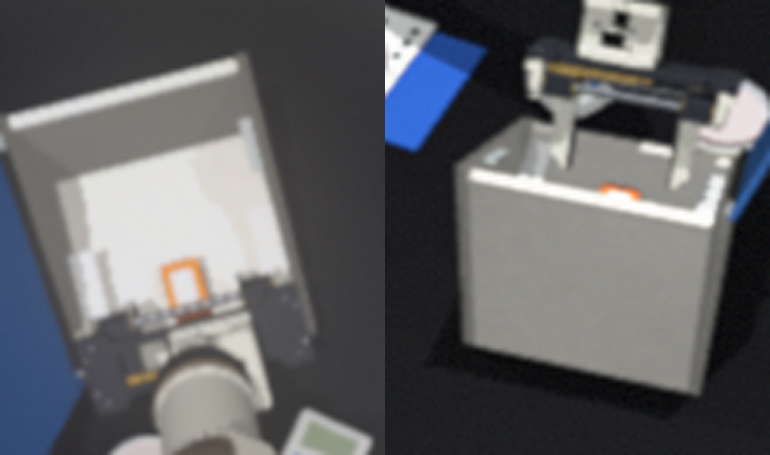

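The fingers straddle the cassette (top view, crop (185,290)) and the gripper body is centred over the side walls. Now I descend and grip.

```bash
python3 - <<'E'
from h import *
p,q=cas(CC,.235,.6,0)
for h in(.02,.008,0):
    manip.servo_line(*cas(CC,.235,.6,h),vel=.06); f=manip.current_force(); print(h,f.round(1),(manip.current_tool_pos()-p).round(4))
    if np.linalg.norm(f)>8: break
z0=manip.current_tool_pos()[2]-p[2]
effector.close(f_grip=35); print("gap",manip.current_finger_gap(),manip.current_force().round(1),manip.current_clock())
manip.servo_line(*cas(CC,.235,.6,.02),vel=.05); print(manip.current_force().round(1),manip.current_finger_gap())
f=lambda s:None if s is None else s.round(2).tolist()
print(f(manip.current_q()),f(manip.solve_ik(*cas(CC,.235,.6,.12))),f(manip.solve_ik(*cas(CC,.235,.5,.18))),manip.current_clock())
cv2.imwrite("pics/s5.png",viewer.get_image("scene")[:,:,::-1])
E
```

```text
0.02 [-0.5 -0.5 -0.8] [ 0.0003 -0.0001  0.0204]
0.008 [ 0.4  0.2 -0.7] [-0.0002  0.0001  0.0079]
0 [ 0.5  0.5 -0.8] [-0.0002  0.0001 -0.0001]
gap 0.035362913894875274 [0.3 0.3 1.4] 48.6083
[-0.  -0.2 -0.6] 0.035737159650277406
[0.54, 0.7, -1.04, 2.39, 2.1, 0.65, -0.37] [0.63, 0.33, -1.08, 2.35, 1.55, 0.35, 0.02] [0.82, 0.21, -1.26, 2.21, 0.68, 0.44, 0.87] 49.1583
```

```bash
python3 - <<'E'
from h import *
manip.servo_line(*cas(CC,.235,.6,.10),vel=.12); print(np.mean([manip.current_force() for _ in range(5)],0).round(2),manip.current_finger_gap(),manip.current_q().round(2),manip.current_clock())
b=viewer.get_image("scene")[:,:,::-1]; cv2.imwrite("pics/s6.png",b)
f=lambda s:None if s is None else s.round(2).tolist()
print(f(manip.solve_ik(*cas(CC,.235,.5,.18))),f(manip.solve_ik(*cas(CC,.235,.6,.18))))
cv2.imwrite("pics/c2.png",cv2.resize(b[170:310,235:355],None,fx=4,fy=4,interpolation=2))
E
```

```text
[-0.3  -0.77 -1.76] 0.0354301043812919 [ 0.61  0.41 -1.09  2.36  1.72  0.41 -0.11] 50.025
[0.74, 0.18, -1.16, 2.21, 0.59, 0.41, 0.95] [0.81, 0.14, -1.21, 2.3, 0.83, 0.28, 0.7]
```

View pics/c2.png

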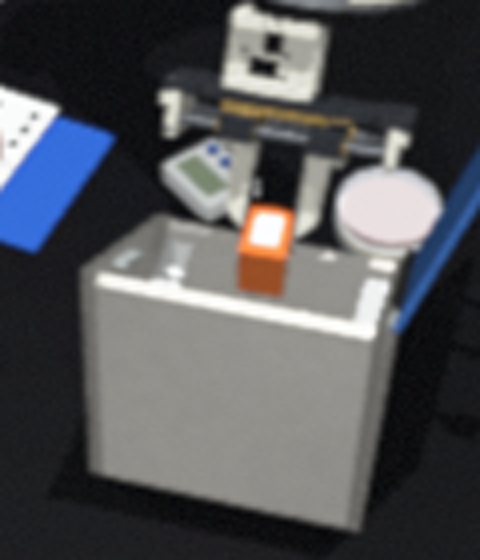

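The cassette hangs upright between the fingers at crop (267,250), clear of the floor. Carrying it to the tray.

```bash
python3 - <<'E'
from h import *
f=lambda s:None if s is None else s.round(2).tolist()
s=manip.solve_ik(*cas(CC,.235,.5,.18)); manip.movej(s)
s=manip.solve_ik(*cas(CC+[-.03,-.03,0],.0,.45,.22)); print(f(s))
if s is not None and np.abs(s-manip.current_q()).max()<1: manip.movej(s)
s=manip.solve_ik(*cas(TR,-1.5,.6,.18)); print(f(manip.current_q()),f(s),manip.current_finger_gap(),manip.current_clock())
assert np.abs(s-manip.current_q()).max()<2
manip.movej(s); print(manip.current_finger_gap(),manip.current_clock())
manip.servo_line(*cas(TR,-1.5,.6,.04),vel=.15); print(np.round(manip.current_force(),1),manip.current_clock())
z=lambda i,x,y,w,h,k:cv2.resize(i[y:y+h,x:x+w],None,fx=k,fy=k,interpolation=cv2.INTER_CUBIC)
a=viewer.get_image("top")[:,:,::-1]; b=viewer.get_image("scene")[:,:,::-1]
cv2.imwrite("pics/d1.png",np.hstack([z(a,300,150,150,130,2.6),z(b,140,140,150,130,2.6)]))
E
```

```text
[0.94, -0.05, -1.28, 2.19, 0.2, 0.55, 1.07]
[0.94, -0.05, -1.28, 2.19, 0.2, 0.55, 1.07] [0.29, 0.26, 0.01, 2.05, 0.84, 0.78, -0.22] 0.035753303787862845 51.5833
0.03567580834863235 53.3333
[-0.1 -0.1 -0.4] 54.4167
```

View pics/d1.png

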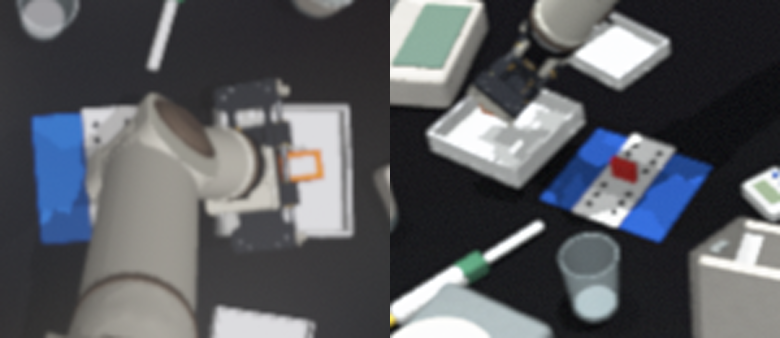

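```bash
python3 - <<'E'
from h import *
for h in(.006,.001,-.001,-.002):
    manip.servo_line(*cas(TR,-1.5,.6,h),vel=.05); f=np.mean([manip.current_force() for _ in range(5)],0); print(h,f.round(1))
    if f[2]>3: break
effector.open_jaws(); manip.sleep(.15)
p=manip.current_tool_pos(); back=R.from_quat(manip.current_tcp_rot()).apply([0,0,-1])
manip.servo_line(p+back*.05,vel=.12); manip.servo_line(p+back*.05+[0,.0,.15],vel=.3)
s=manip.current_q(); s[0]-=.6; manip.movej(s)   # swing the arm to the left, high
print(manip.current_clock(),manip.current_tool_pos().round(3))
cv2.imwrite("pics/t7.png",viewer.get_image("top")[:,:,::-1]); cv2.imwrite("pics/s7.png",viewer.get_image("scene")[:,:,::-1])
k=lambda n:cv2.cvtColor(cv2.resize(cv2.imread(n),None,fx=4,fy=4,interpolation=2),cv2.COLOR_BGR2HSV)
hs=k("pics/s7.png"); m=cv2.inRange(hs,(4,110,90),(22,255,255)); c=big(m,(580,640,880,900)); x=cv2.boundingRect(c); print("scene orange",np.array(x)/4,cv2.minAreaRect(c),cv2.contourArea(c)/16)
ht=k("pics/t7.png"); m=cv2.inRange(ht,(4,110,90),(22,255,255)); c=big(m,(1530,750,1760,980)); r=cv2.minAreaRect(c); P=[plane("top",(u+.5)/4-.5,.052) for u in cv2.boxPoints(r)]
print("top orange",np.mean(P,0).round(4),[np.linalg.norm(P[i]-P[i-1]).round(4) for i in range(2)],r)
E
```

```text
0.006 [ 0.1 -0.4 -1.8]
0.001 [-0.2  0.4 -1.6]
-0.001 [-0.1 -0.4 -2.1]
-0.002 [ 0.5 -0.1 -0.6]
59.7583 [ 0.572 -0.026  0.227]
scene orange [176.   180.75  15.    13.5 ] ((733.6554565429688, 749.8742065429688), (52.88670349121094, 58.56793975830078), 88.60282135009766) 115.25
top orange [ 0.4601 -0.3827  0.052 ] [np.float64(0.033), np.float64(0.0527)] ((1645.4847412109375, 861.3768920898438), (41.79970169067383, 66.35858154296875), 82.87498474121094)
```

```bash
python3 - <<'E'
from h import *
print("force",manip.current_force().round(1))
p=manip.current_tool_pos(); manip.servo_line(p+[-.12,-.05,.12],vel=.3); print(manip.current_force().round(1))
a=viewer.get_image("top")[:,:,::-1].copy(); s=viewer.get_image("scene")[:,:,::-1].copy()
rz=R.from_euler('z',-1.5); box=np.array([[x,y,z] for x in(-.025,.025) for y in(-.018,.018) for z in(.004,.052)])
for n in("scene","top"):
    uv=np.array([proj(n,[.4601,-.3827,0]+rz.apply(b)) for b in box]); print(n,uv.min(0).round(1),np.ptp(uv,axis=0).round(1))
# changes since the previous states: panel, plate, bystanders
b=cv2.imread("pics/s4.png"); d=cv2.absdiff(b,s).max(2); d=cv2.threshold(cv2.GaussianBlur(d,(3,3),0),60,255,0)[1]
for c in cv2.findContours(d,cv2.RETR_EXTERNAL,cv2.CHAIN_APPROX_SIMPLE)[0]:
    if cv2.contourArea(c)>15: print("diff",cv2.boundingRect(c))
h=cv2.cvtColor(cv2.resize(s,None,fx=4,fy=4,interpolation=2),cv2.COLOR_BGR2HSV); red=cv2.inRange(h,(0,120,90),(8,255,255))|cv2.inRange(h,(170,120,90),(180,255,255)); y=cv2.inRange(h,(23,120,120),(34,255,255))
print("grip",np.array(cv2.boundingRect(big(red,(800,720,1000,900))))/4,"key",np.array(cv2.boundingRect(big(y,(1400,700,1640,900))))/4,"pred key@th",[proj("scene",pw(D,[KX,-.175,.042],th)).round(1).tolist() for th in(1.7,1.95)],manip.current_clock())
E
```

```text
force [ 0.2  0.4 -0.3]
[ 0.2 -0.1 -0.7]
scene [174.8 176.5] [18.1 18.6]
top [399.  208.6] [20.6 13.9]
diff (297, 243, 11, 4)
diff (277, 205, 23, 16)
diff (239, 204, 21, 21)
diff (173, 176, 20, 19)
diff (147, 154, 20, 17)
diff (251, 123, 34, 26)
diff (246, 102, 18, 26)
diff (249, 93, 8, 10)
diff (183, 91, 7, 7)
diff (261, 81, 33, 36)
diff (348, 65, 7, 27)
diff (144, 37, 54, 53)
diff (278, 35, 37, 55)
diff (317, 34, 17, 22)
diff (150, 26, 19, 13)
diff (299, 19, 5, 9)
diff (155, 18, 5, 7)
diff (304, 0, 47, 100)
diff (301, 0, 13, 10)
grip [225.25 200.     9.25   9.75] key [373.25 192.5   15.5   16.  ] pred key@th [[366.3, 190.6], [379.6, 200.7]] 60.7
```

```bash
python3 - <<'E'
from h import *
for n,roi in(("s0",(275,203,302,224)),("s4",(275,203,302,224)),("s7",(275,203,302,224))):
    f={"s0":"scene0"}.get(n,n); im=cv2.cvtColor(cv2.imread(f"pics/{f}.png"),cv2.COLOR_BGR2HSV); m=cv2.inRange(im,(0,0,90),(180,90,255)); c=big(m,roi); print(n,cv2.minAreaRect(c)[:2],cv2.contourArea(c))
E
```

```text
s0 ((286.83447265625, 213.6862030029297), (23.91710090637207, 17.688688278198242)) 312.5
s4 ((287.2500305175781, 213.75001525878906), (22.62741470336914, 17.677669525146484)) 315.5
s7 ((287.2500305175781, 214.25001525878906), (21.92030906677246, 16.970561981201172)) 301.5
```

The timer hasn't moved, so that difference was only shadow. Everything checks out, so I'm handing in.

```bash
python3 -c "
from bench import manip
manip.hand_in(); print(manip.current_clock())"
```

```text
the job is handed in; nothing more can be done
the job is handed in; nothing more can be done
```

I did the whole job in order and handed it in at about 61 s of the 72 s allowed; no verdict was reported. I turned the key a quarter turn, swung the panel open to the left, laid the plate on the blue mat, and stood the cassette in the larger white tray.

Last checks before handing in:
- **Cassette:** its centre measured within about 2 mm of the tray's. Its outline in the scene view matched an upright cassette, and the gripper had let go.
- **Plate:** flat on the mat, with its grip 2–4 mm from the mat's centre. I turned it 90°, so its 170 mm length runs along the mat's 160 mm side and overhangs by about 5 mm at each end.
- **Panel and key:** the panel measured about 1.95 rad open, just short of its 2.0 rad stop, and the key sits where that angle predicts. I last saw the key's own angle right after turning it, when it lay across the slope.
- **Bystanders:** the timer was the only one I measured; a flagged image difference there turned out to be shadow. The rest I compared by image difference between after the plate was laid down and the end. The flagged spots looked like the arm, shadows and the cassette, but I did not check each one.
- **Forces:** the largest reading I took was about 20 N, as the fingers came off the key.

No check failed.

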